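# Clear the desk into the divided drawer

### The arm

A 6-joint arm with a two-finger parallel gripper is mounted at the origin on the work surface; the furniture and walls round the work are solid. World frame = base frame: x ahead of the robot, y to its left, z up, the work surface at z = 0. Lengths are in mm, angles in rad, forces in N, time in s.
With the tool pointing down it reaches from about 400 to 925 mm from the base axis. Payload 12.5 kg.
Tool frame: the origin (TCP) lies at the very end of the fingers, on their centre line; the grasp point (between the pads) lies 19 mm behind it; z points along the fingers, y is the line along which they close (so a half turn about z gives the same grasp; the last joint's range is limited). The gripper opens to 95 mm and grips with 3 to 60 N. Pads are 20 mm wide; open, the fingers measure 119 mm over their backs; the gripper's body (75 mm by 180 mm) begins 59 mm behind the grasp point.
Start: joints at [1.02, 0.491, 1.559, -0, 1.092, -0.106], TCP at [268.91, 564.211, 214.661] pointing down, gripper open.
Joint ranges: [-3.1, 3.1], [-0.84, 2.19], [0.05, 2.79], [-1.13, 4.28], [0.06, 2.93], [-2.69, 2.69]. Speed limits (rad/s): [2.22, 2.22, 2.79, 3.14, 3.14, 3.14].

### API

Orientations are given as [roll, pitch, yaw] about the fixed x, y, z axes, in that order (R = Rz(yaw) Ry(pitch) Rx(roll)).
In Python, from cell import env gives the robot as it stands.
- The arm moves only by the shell command python3 steer.py, which reads ROWS from standard input. ROWS is 1 to 5 rows, one to a line, with the numbers parted by commas; each row has 5 numbers: dx, dy, dz in units of 20 mm, then a turn about the tool's z in units of 0.2 rad, then the opening from 0.0 (shut) to 1.0 (fully open); each row is the pose to reach, as a shift and turn from the pose commanded when the command began, along the tool's axes at that moment; what a row does not reach only later rows make up. A row lasts 1/12 s, in which the tool goes at most 41.7 mm and 0.125 rad, less where a joint would pass 70% of its speed; a pose out of reach is approached as far as the arm can. The fingers move at their own pace and stop on an object; the grip force is fixed at half the most. Time passes only in rows, so rows that do not move let the fingers close. It prints the time, the measured TCP pose, the force, the opening and the grip force at its end. Input that does not fit is refused with a message, and nothing moves.
- env.state(): the state, without advancing time (a new reading comes with each control period).
- env.read_camera(name): name is "scene" or "top"; returns (picture, depth): 420x560x3 uint8, red, green, blue; 420x560 float32, mm along the optical axis (not along the pixel's ray), 0 where there is no reading.
- env.camera_info(name): a dict with "vertical_fov" (degrees; the focal length in pixels is half the picture's height over the tangent of half this angle, whatever the lens; pixels are square), "cx", "cy" (the principal point, pixels), "origin" and "attitude" of the camera in the world. Camera axes: x right, y down, z forward; pixel columns grow to the right and rows downward; lengths in mm; the calibration is good to about 2 mm. A picture is of the moment at which its call begins. camera_info takes no time and is no camera call.
- env.job_done(): hands the job in; it is judged then, once.
The state is a dict: "t": time; "joints": joint angles; "qvel": joint speeds; "tau": joint torques, N m; "eef_pos": TCP position; "tcp_rot": TCP orientation; "ft_force": force on the tool from outside, world axes, zero at the start; "moment": the same for the moment, N m; "opening": opening from 0.0 (shut) to 1.0 (fully open); "grip_force": force on a finger pad.
Only numpy, scipy, OpenCV 4.12 (cv2) and the standard library are available. Lean on these libraries where they do the work, as an engineer would, in place of code of your own. Each camera call takes 0.05 s, during which the arm holds its last target. There are 200 camera calls.

### The job

Put the pen, the pencil and the USB hub that lie on the desk away in the little wooden drawer unit. Pull its drawer open, see which bay holds a pen and which holds a computer mouse, lay the writing things flat in the bay with the pen and the hub flat in the bay with the mouse, then push the drawer fully shut without slamming it. Leave the phone on the unit and the other things on the desk where they are.

Things in the scene. Friction and masses are not known exactly. Their poses are not given: they have to be found in the camera images.
- drawer_unit: desktop drawer unit of light wood, fixed to the desk, 205 deep x 340 wide x 74 mm high without the drawer's front; one drawer. Origin: centre of its underside, on the desk. Its -x axis points out of the drawer's front (roughly to the robot's left, world +y), its +y axis away from the robot, z up; at the start it may stand some degrees askew
- drawer (a joint): how far the drawer is pulled out along the unit's -x axis, 0 (shut) to 0.155 m (stop); it may start a few mm ajar. It slides with about 1.5 N of friction and some damping and stays where it is left. Its front panel is 12 mm thick, 337 mm wide, and its top edge is 72 mm above the desk; shut, the panel's face is 115 mm in front of the unit's origin
- handle (a point): middle of the drawer's dark steel bar handle, which runs along the unit's y for 100 mm, 11 mm thick, 50 mm above the desk, its middle 35 mm in front of the panel's face (free gap behind it about 29 mm); moves with the drawer. It can be pinched from above across the bar
- far_bay (a point): centre of the floor of the bay farther from the robot (unit's +y side); axes as the unit's, moves with the drawer. Both bays are 180 mm long (unit's x) and 150 mm wide (unit's y) inside, with the floor 16 mm above the desk and walls and 5 mm thick divider 36 mm high; with the drawer fully out all but the rearmost 25 mm of a bay lies clear of the unit
- near_bay (a point): centre of the floor of the bay nearer to the robot (unit's -y side), otherwise as far_bay
- stored_pen: red click pen that already lies in one of the two bays (which one varies), near its outer wall, along the unit's x; 11 x 133 x 12 mm, long along its y. Origin: centre of its underside
- stored_mouse: light computer mouse that already lies in the other bay, near its outer wall, along the unit's x; 107 x 58 x 33 mm, long along its x. Origin: centre of its underside
- pen: black click pen lying on the desk, 11 x 133 x 12 mm, long along its y, about 15 g. Origin: centre of its underside
- pencil: green hexagonal pencil lying on the desk, 9 x 140 x 8 mm, long along its y, about 12 g, its point towards -y. Origin: centre of its underside
- usb_hub: grey USB hub, a flat bar lying on the desk, 38 x 105 x 14 mm, long along its y. Origin: centre of its underside
- phone: phone lying on top of the drawer unit, 148 x 73 x 8 mm, not to be moved. Origin: centre of its underside
- eraser: eraser, 22 x 52 x 12 mm, among the things on the desk; leave it
- tape_roll: roll of tape lying flat, 93 mm across, 19 mm high; leave it
- scissors: blue scissors lying on the desk, 199 mm long; leave them

How it is judged (in metres and radians):
On the way, in this order (a step that is already met when the one before it is completed fails the run):
1. the drawer is pulled out by more than 110 mm (value of joint drawer above 0.11 m), for 0.1 s.
2. pen and pencil lie in the bay of the stored pen, the hub in the bay of the mouse ((((x of pen in the frame of far_bay between -0.083 and 0.083 m and y of pen in the frame of far_bay between -0.075 and 0.075 m and z of pen in the frame of far_bay between -0.006 and 0.022 m and angle between pen's own y axis and vertical between 1.3208 and 1.8208 rad) and (x of pencil in the frame of far_bay between -0.083 and 0.083 m and y of pencil in the frame of far_bay between -0.075 and 0.075 m and z of pencil in the frame of far_bay between -0.006 and 0.022 m and angle between pencil's own y axis and vertical between 1.3208 and 1.8208 rad) and (x of stored_pen in the frame of far_bay between -0.083 and 0.083 m and y of stored_pen in the frame of far_bay between -0.075 and 0.075 m and z of stored_pen in the frame of far_bay between -0.006 and 0.022 m) and (x of usb_hub in the frame of near_bay between -0.083 and 0.083 m and y of usb_hub in the frame of near_bay between -0.075 and 0.075 m and z of usb_hub in the frame of near_bay between -0.006 and 0.022 m and angle between usb_hub's own y axis and vertical between 1.3208 and 1.8208 rad) and (x of stored_mouse in the frame of near_bay between -0.083 and 0.083 m and y of stored_mouse in the frame of near_bay between -0.075 and 0.075 m and z of stored_mouse in the frame of near_bay between -0.006 and 0.022 m)) or ((x of pen in the frame of near_bay between -0.083 and 0.083 m and y of pen in the frame of near_bay between -0.075 and 0.075 m and z of pen in the frame of near_bay between -0.006 and 0.022 m and angle between pen's own y axis and vertical between 1.3208 and 1.8208 rad) and (x of pencil in the frame of near_bay between -0.083 and 0.083 m and y of pencil in the frame of near_bay between -0.075 and 0.075 m and z of pencil in the frame of near_bay between -0.006 and 0.022 m and angle between pencil's own y axis and vertical between 1.3208 and 1.8208 rad) and (x of stored_pen in the frame of near_bay between -0.083 and 0.083 m and y of stored_pen in the frame of near_bay between -0.075 and 0.075 m and z of stored_pen in the frame of near_bay between -0.006 and 0.022 m) and (x of usb_hub in the frame of far_bay between -0.083 and 0.083 m and y of usb_hub in the frame of far_bay between -0.075 and 0.075 m and z of usb_hub in the frame of far_bay between -0.006 and 0.022 m and angle between usb_hub's own y axis and vertical between 1.3208 and 1.8208 rad) and (x of stored_mouse in the frame of far_bay between -0.083 and 0.083 m and y of stored_mouse in the frame of far_bay between -0.075 and 0.075 m and z of stored_mouse in the frame of far_bay between -0.006 and 0.022 m)))), for 0.2 s.
At the end, for the whole second after the job is handed in: The drawer is shut to within 6 mm. The pen, the pencil and the stored pen are all in one bay, the hub and the mouse in the other (origins within the bay's outline, less than 22 mm above its floor); the pen, the pencil and the hub lie flat (long axis within 0.25 rad of level) and at rest (value of joint drawer below 0.006 m and (((x of pen in the frame of far_bay between -0.083 and 0.083 m and y of pen in the frame of far_bay between -0.075 and 0.075 m and z of pen in the frame of far_bay between -0.006 and 0.022 m and angle between pen's own y axis and vertical between 1.3208 and 1.8208 rad) and (x of pencil in the frame of far_bay between -0.083 and 0.083 m and y of pencil in the frame of far_bay between -0.075 and 0.075 m and z of pencil in the frame of far_bay between -0.006 and 0.022 m and angle between pencil's own y axis and vertical between 1.3208 and 1.8208 rad) and (x of stored_pen in the frame of far_bay between -0.083 and 0.083 m and y of stored_pen in the frame of far_bay between -0.075 and 0.075 m and z of stored_pen in the frame of far_bay between -0.006 and 0.022 m) and (x of usb_hub in the frame of near_bay between -0.083 and 0.083 m and y of usb_hub in the frame of near_bay between -0.075 and 0.075 m and z of usb_hub in the frame of near_bay between -0.006 and 0.022 m and angle between usb_hub's own y axis and vertical between 1.3208 and 1.8208 rad) and (x of stored_mouse in the frame of near_bay between -0.083 and 0.083 m and y of stored_mouse in the frame of near_bay between -0.075 and 0.075 m and z of stored_mouse in the frame of near_bay between -0.006 and 0.022 m)) or ((x of pen in the frame of near_bay between -0.083 and 0.083 m and y of pen in the frame of near_bay between -0.075 and 0.075 m and z of pen in the frame of near_bay between -0.006 and 0.022 m and angle between pen's own y axis and vertical between 1.3208 and 1.8208 rad) and (x of pencil in the frame of near_bay between -0.083 and 0.083 m and y of pencil in the frame of near_bay between -0.075 and 0.075 m and z of pencil in the frame of near_bay between -0.006 and 0.022 m and angle between pencil's own y axis and vertical between 1.3208 and 1.8208 rad) and (x of stored_pen in the frame of near_bay between -0.083 and 0.083 m and y of stored_pen in the frame of near_bay between -0.075 and 0.075 m and z of stored_pen in the frame of near_bay between -0.006 and 0.022 m) and (x of usb_hub in the frame of far_bay between -0.083 and 0.083 m and y of usb_hub in the frame of far_bay between -0.075 and 0.075 m and z of usb_hub in the frame of far_bay between -0.006 and 0.022 m and angle between usb_hub's own y axis and vertical between 1.3208 and 1.8208 rad) and (x of stored_mouse in the frame of far_bay between -0.083 and 0.083 m and y of stored_mouse in the frame of far_bay between -0.075 and 0.075 m and z of stored_mouse in the frame of far_bay between -0.006 and 0.022 m))) and linear speed of each of pen, pencil, usb_hub below 0.02 m/s); the robot touches nothing.
It fails at once if a bystander (phone, eraser, tape roll, scissors) is moved by more than 20 mm (distance of any of phone, eraser, tape_roll, scissors from where it was at the start of the episode above 0.02 m).
It fails at once if the drawer is slammed: it runs inwards faster than 0.5 m/s (velocity of joint drawer below -0.5 m/s).
It also fails if it takes over 72 s, if anything falls off the work surface, if the arm or the gripper's body presses on something with over 40 N, if the wrist force passes 120 N, or if a joint passes its speed limit or range.

## Working session

There is one attempt and no reset: what is moved stays moved. The work goes in short steps, Python scripts to look and compute and a shell command to move; the robot and the scene stay as the last step left them, time stands still between calls to the robot, and variables do not carry over. Pictures are saved under pics/ and viewed, at most 10 in all, crops included, and the job is handed in when it is done.

```bash
ls; mkdir -p pics; python3 - <<'E'
from cell import env
import cv2,numpy as np
ims=[]
for n in("scene","top"):
    p,d=env.read_camera(n); i=env.camera_info(n); print(n,i)
    np.savez(f"pics/{n}0.npz",p=p,d=d)
    cv2.imwrite(f"pics/{n}0.png",p[...,::-1])
print(env.state())
E
```

```text
cell.py
pics
steer.py
scene {'vertical_fov': 45.47829993620287, 'cx': 279.25542962976687, 'cy': 219.46203247325823, 'origin': array([-368.81048608,  -26.92522059,  828.55547684]), 'attitude': array([-2.24206174e+00, -1.03048960e-03, -1.55148937e+00])}
top {'vertical_fov': 49.61048538782669, 'cx': 280.3267643300557, 'cy': 207.75302821192724, 'origin': array([ 340.80310505, -158.00623833, 1143.0813977 ]), 'attitude': array([-2.87895194, -0.00587743, -0.98629958])}
{'t': 0.1, 'joints': array([ 1.02042251e+00,  4.91449468e-01,  1.55937711e+00, -1.15906383e-05,
        1.09166662e+00, -1.05601293e-01]), 'qvel': array([-0.00068507, -0.0026174 , -0.00174024,  0.00018104, -0.00151532,
        0.00189643]), 'tau': array([ 1.59426811e-03, -6.13624477e+01, -2.58603108e+01,  6.93145394e-02,
        4.71040502e-02, -2.39165990e-05]), 'eef_pos': array([268.78474968, 564.02857256, 214.15505095]), 'tcp_rot': array([-3.14069605e+00, -8.46979906e-05,  2.69682544e+00]), 'ft_force': array([ 0.76697111, -0.19808908,  0.50492835]), 'moment': array([ 0.06785699, -0.02065986,  0.05116395]), 'grip_force': 0.0, 'opening': 0.9997385789049844}
```
View pics/scene0.png

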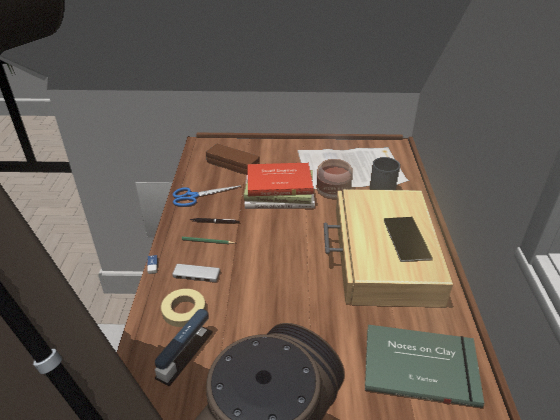

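View pics/top0.png

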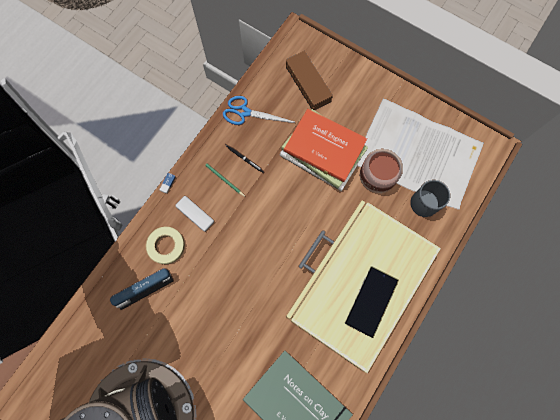

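The pictures show the pen at (215,221), pencil (208,240), hub (196,272) and handle (328,240) in scene. In top they are at (245,158), (225,180), (195,213) and (315,252). Next I measure them from both views.

```bash
cat > h.py <<'E'
import numpy as np,cv2
from scipy.spatial.transform import Rotation as Ro
from cell import env
def cam(n):
    i=env.camera_info(n); f=210/np.tan(np.radians(i["vertical_fov"]/2))
    return np.array(i["origin"]),Ro.from_euler("xyz",i["attitude"]).as_matrix(),f,i["cx"],i["cy"]
def rays(n,uv):
    o,R,f,cx,cy=cam(n); uv=np.atleast_2d(uv).astype(float)
    d=np.c_[(uv[:,0]-cx)/f,(uv[:,1]-cy)/f,np.ones(len(uv))]@R.T
    return o,d
def plane(n,uv,z):
    o,d=rays(n,uv); return o+d*((z-o[2])/d[:,2])[:,None]
def tri(a,b):   # one pixel in scene, one in top -> point, gap
    o1,d1=rays("scene",a);o2,d2=rays("top",b);d1,d2=d1[0],d2[0]
    s=np.linalg.lstsq(np.c_[d1,-d2],o2-o1,rcond=None)[0]
    p,q=o1+s[0]*d1,o2+s[1]*d2
    return (p+q)/2,np.linalg.norm(p-q)
def cloud(n,d):
    v,u=np.mgrid[:420,:560]; o,r=rays(n,np.c_[u.ravel(),v.ravel()])
    P=(o+r*d.reshape(-1,1)).reshape(420,560,3); P[d==0]=np.nan; return P
def project(n,P):
    o,R,f,cx,cy=cam(n); c=(np.atleast_2d(P)-o)@R
    return np.c_[c[:,0]/c[:,2]*f+cx,c[:,1]/c[:,2]*f+cy]
def blob(m,roi):  # biggest contour of mask in roi (u0,v0,u1,v1)
    k=np.zeros(m.shape,np.uint8); u0,v0,u1,v1=roi; k[v0:v1,u0:u1]=m[v0:v1,u0:u1]
    c=cv2.findContours(k,cv2.RETR_EXTERNAL,cv2.CHAIN_APPROX_NONE)[0]
    return max(c,key=cv2.contourArea)[:,0,:]
def rect(pts):   # world xy -> centre, long axis angle, long, short
    (c,(w,h),a)=cv2.minAreaRect(pts[:,:2].astype(np.float32))
    if w<h: a+=90; w,h=h,w
    return np.round(c,1),round(a%180,1),round(w,1),round(h,1)
def desk_rel(p):  # difference from wood: saturation/hue
    return cv2.cvtColor(p,cv2.COLOR_RGB2HSV).astype(int)
E
python3 - <<'E'
from h import *
S=np.load("pics/scene0.npz");T=np.load("pics/top0.npz");I={"scene":S,"top":T}
roi={"pen":{"scene":(186,213,245,228),"top":(222,142,268,175)},"pencil":{"scene":(178,232,240,248),"top":(202,160,247,198)},"hub":{"scene":(168,260,225,285),"top":(172,192,218,234)}}
def mask(o,p):
    h=desk_rel(p)
    if o=="pen": return ((h[...,2]<75)).astype(np.uint8)
    if o=="pencil": return ((h[...,0]>30)&(h[...,0]<95)&(h[...,1]>60)).astype(np.uint8)
    return ((h[...,1]<45)&(h[...,2]>80)).astype(np.uint8)
for o in roi:
    c={}
    for n in I:
        b=blob(mask(o,I[n]["p"]),roi[o][n]); m=cv2.minAreaRect(b.astype(np.float32)); c[n]=m[0]
        P=cloud(n,I[n]["d"]); z=P[b[:,1],b[:,0],2]
        k=np.zeros((420,560),np.uint8);cv2.fillPoly(k,[b],1)
        print(o,n,np.round(m[0],1),"depth z med",np.round(np.nanpercentile(P[k>0][:,2],[10,50,90]),1),rect(plane(n,b,10)))
    print("  tri",tri(c["scene"],c["top"]))
for n in I:
    P=cloud(n,I[n]["d"]); u=(P[...,2]>66)&(P[...,2]<82)&(P[...,0]>300)&(P[...,1]<-50)
    u=cv2.morphologyEx(u.astype(np.uint8),cv2.MORPH_OPEN,np.ones((5,5)))
    b=blob(u,(0,0,560,420)); print("unit",n,rect(plane(n,b,74)),np.nanmedian(P[u>0][:,2]))
    h=desk_rel(I[n]["p"]); r={"scene":(318,220,338,256),"top":(296,228,340,278)}[n]
    k=np.zeros((420,560),bool);k[r[1]:r[3],r[0]:r[2]]=1
    hm=k&(P[...,2]>40)&(P[...,2]<66)&(h[...,2]<110)&(h[...,1]<110); print("handle",n,hm.sum(),np.nanmedian(P[hm],0),rect(P[hm]))
    s=cv2.resize(I[n]["p"][r[1]-30:r[3]+30,r[0]-30:r[2]+30],None,fx=3,fy=3)
E
```

```text
pen scene [202. 220.] depth z med [ 2.4  9.4 12.5] (array([655.1, 194.5]), 91.2, 64.3, 16.8)
pen top [234.6 151.2] depth z med [ 4.1  8.8 12.5] (array([661.4, 192.4]), 85.4, 55.4, 9.9)
  tri (array([663.51215885, 195.62161885,   2.9707984 ]), np.float64(1.7598871953101236))
pencil scene [204.4 239.7] depth z med [ 5.9  8.2 10.8] (array([576.5, 178.2]), 83.6, 115.4, 11.2)
pencil top [222.2 177.8] depth z med [ 4.3  7.4 10.6] (array([582. , 177.1]), 83.0, 116.2, 8.2)
  tri (array([583.26676499, 178.67854633,   3.99068124]), np.float64(0.5859871920570611))
hub scene [195.5 272.2] depth z med [11.8 15.  17.2] (array([461.3, 182.4]), 82.7, 106.2, 44.9)
hub top [194.2 213.1] depth z med [10.3 13.6 16.3] (array([464.4, 181.8]), 82.8, 105.9, 38.3)
  tri (array([464.59668369, 182.85802847,   6.3405315 ]), np.float64(1.2204373301949207))
unit scene (array([ 539. , -266.2]), 179.6, 347.7, 220.7) 75.20380418293485
handle scene 179 [ 533.17194181 -123.5311644    55.04488844] (array([ 539.1, -131.6]), 176.1, 106.3, 32.3)
unit top (array([ 544.3, -273.7]), 179.5, 339.8, 204.7) 74.19472136531408
handle top 89 [ 538.67173434 -126.06226888   53.86260726] (array([ 544. , -144.1]), 179.4, 103.0, 53.3)
```

```bash
cat >> h.py <<'E'
def need(x,y,z,yaw=None):
    s=env.state(); r=s["tcp_rot"]; R=Ro.from_euler("xyz",r).as_matrix()
    d=R.T@(np.array([x,y,z])-s["eef_pos"]); t=0 if yaw is None else -((yaw-r[2]+np.pi/2)%np.pi-np.pi/2)
    print("t%.2f"%s["t"],"at",np.round(s["eef_pos"],1),"yaw%.3f"%r[2],"need",np.round(d,1),"turn %.3f"%t)
E
python3 - <<'E'
from h import *
S=np.load("pics/scene0.npz");T=np.load("pics/top0.npz");I={"scene":S,"top":T}
roi={"pen":{"scene":(186,213,245,228),"top":(222,142,268,175)},"pencil":{"scene":(178,232,240,248),"top":(202,160,247,198)}}
for o in roi:
    for n in I:
        P=cloud(n,I[n]["d"]); u0,v0,u1,v1=roi[o][n]; m=np.zeros((420,560),np.uint8)
        m[v0:v1,u0:u1]=P[v0:v1,u0:u1,2]>4
        b=blob(cv2.morphologyEx(m,cv2.MORPH_CLOSE,np.ones((3,3))),roi[o][n]); print(o,n,cv2.minAreaRect(b.astype(np.float32))[0],rect(plane(n,b,5)))
for n in I:   # handle bar by colour, at height 55.5
    h=desk_rel(I[n]["p"]); r={"scene":(318,218,338,258),"top":(296,228,340,278)}[n]
    b=blob(((h[...,1]<100)&(h[...,2]<120)).astype(np.uint8),r)
    q=plane(n,b,52); print(n,"handle",q.min(0),q.max(0))
need(542,-125,150,np.pi)
T=S["p"][205:275,300:370]; U=I["top"]["p"][220:290,285:355]
cv2.imwrite("pics/handle.png",cv2.resize(np.hstack([T,U]),None,fx=5.6,fy=5.6,interpolation=cv2.INTER_NEAREST)[...,::-1])
E
```

```text
pen scene (213.68243408203125, 221.341796875) (array([657.1, 166.8]), 76.0, 135.1, 43.6)
pen top (243.3059539794922, 157.19677734375) (array([661.8, 165.8]), 87.0, 135.2, 24.5)
pencil scene (209.7615509033203, 239.90773010253906) (array([581.3, 167.5]), 79.6, 145.6, 38.6)
pencil top (224.96034240722656, 179.27413940429688) (array([583.9, 170.1]), 82.7, 145.6, 21.2)
scene handle [ 486.96462016 -151.18246025   52.        ] [ 596.99433507 -116.54122065   52.        ]
top handle [ 490.85550111 -156.81864682   52.        ] [ 599.00004459 -116.81643665   52.        ]
t0.10 at [268.8 564.  214.2] yaw2.697 need [-543.1 -504.4   64.6] turn -0.445
```

View pics/handle.png

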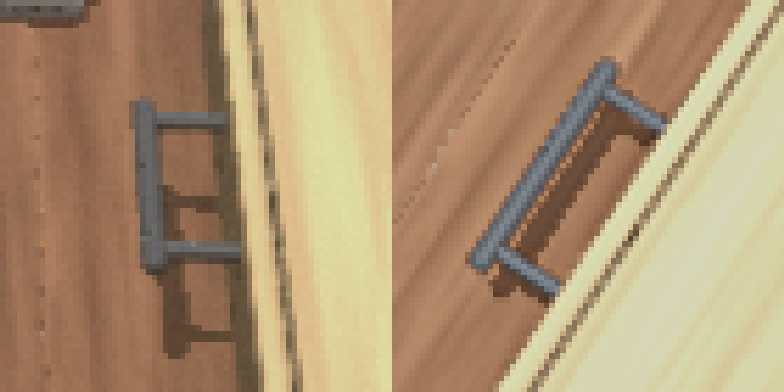

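The crop shows the bar ends in scene at about (325.9,223.2) and (327.5,252.9), and in top at (323.4,231.6) and (301.3,267.3). I triangulate those ends and the pen and pencil middles, and fly towards the handle.

The rows are not in the units I measure in: shifts go in units of 20 mm and turns go in units of 0.2 rad. I convert before sending: -170 mm is -8.5, -140 mm is -7, -0.445 rad is -2.225.

```bash
python3 - <<'E'
from h import *
for a,b in [((325.9,223.2),(323.4,231.6)),((327.5,252.9),(301.3,267.3)),((213.7,221),(243.3,157.2)),((209.7,240),(225,179.3))]:
    p,g=tri(a,b); print(np.round(p,1),round(g,1),"top@51/8",plane("top",b,51).round(1),plane("top",b,8).round(1))
E
echo '-1.85,-0.9,0,-0.45,1
-3.5,-2,0,-0.9,1
-5.25,-3.5,0,-1.35,0.7
-7,-5,0,-1.8,0.5
-8.5,-6.5,0,-2.225,0.5' | python3 steer.py
python3 -c "
from h import *
need(544,-125,120,np.pi)"
```

```text
[ 596.9 -123.6   51.6] 1.4 top@51/8 [[ 597.1 -122.9   51. ]] [[ 607.2 -121.6    8. ]]
[ 494.4 -124.    45.4] 2.1 top@51/8 [[ 493.4 -125.2   51. ]] [[ 499.5 -123.9    8. ]]
[662.7 165.7   1.1] 0.4 top@51/8 [[648.7 151.8  51. ]] [[660.8 164.    8. ]]
[583.9 167.9   3.5] 4.2 top@51/8 [[574.  156.4  51. ]] [[583.1 168.8   8. ]]
t: 0.52
eef_pos: [363.6, 381.0, 214.3]
tcp_rot: [-3.141, -0.0, -3.137]
ft_force: [1.2, -0.2, 0.1]
opening: 0.843
grip_force: 0.0
t0.52 at [363.6 381.  214.3] yaw-3.137 need [-177.9 -506.9   94.4] turn 0.005
```

Converted, -78 mm is -3.9, -195 mm is -9.75.

```bash
echo '-0.7,-1.95,0,0,0.3
-1.4,-3.9,0,0,0.27
-2.1,-5.85,0,0,0.27
-2.8,-7.8,0,0,0.27
-3.5,-9.75,0,0,0.27' | python3 steer.py >/dev/null
echo '-0.7,-1.95,0,0,0.27
-1.4,-3.9,0,0,0.27
-2.1,-5.85,0,0,0.27
-2.8,-7.8,0,0,0.27
-3.5,-9.75,0,0,0.27' | python3 steer.py
python3 -c "
from h import *
need(545,-124,33,np.pi)"
```

```text
t: 1.35
eef_pos: [503.3, -9.4, 214.6]
tcp_rot: [3.141, -0.0, -3.142]
ft_force: [0.7, 0.5, -0.2]
opening: 0.272
grip_force: 0.0
t1.35 at [503.3  -9.4 214.6] yaw-3.142 need [ -41.7 -114.6  181.6] turn 0.000
```

Converted, -114.5 mm is -5.725, 80 mm is 4.

```bash
echo '-0.7,-1.9,0,0,0.27
-1.4,-3.8,0,0,0.27
-2.1,-5.725,0,0,0.27
-2.1,-5.725,2,0,0.27
-2.1,-5.725,4,0,0.27' | python3 steer.py
echo '0,0,1.5,0,0.27
0,0,3,0,0.27
0,0,4.25,0,0.27
0,0,5.05,0,0.27
0,0,5.05,0,0.27' | python3 steer.py
python3 -c "
from h import *
need(545,-124,33,np.pi)
for n in ('scene','top'):
    p,d=env.read_camera(n); np.savez(f'pics/{n}1.npz',p=p,d=d)
    r={'scene':(270,170,420,290),'top':(250,190,400,310)}[n]
    cv2.imwrite(f'pics/{n}1.png',cv2.resize(p[r[1]:r[3],r[0]:r[2]],None,fx=4,fy=4)[...,::-1])"
```

```text
t: 1.77
eef_pos: [546.4, -124.3, 134.6]
tcp_rot: [-3.14, 0.004, 3.139]
ft_force: [0.7, 1.5, -1.0]
opening: 0.268
grip_force: 0.0
t: 2.18
eef_pos: [543.6, -121.2, 30.3]
tcp_rot: [3.14, -0.005, -3.142]
ft_force: [0.4, -1.1, 0.3]
opening: 0.272
grip_force: 0.0
t2.18 at [ 543.6 -121.2   30.3] yaw-3.142 need [-1.4 -2.8 -2.7] turn 0.000
```

View pics/scene1.png

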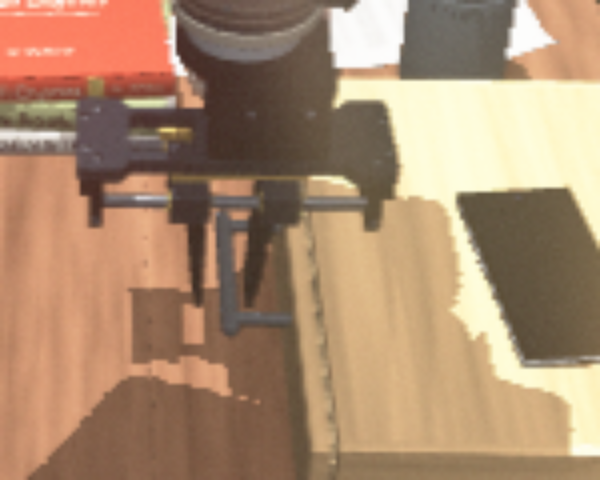

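The fingers straddle the bar (crop: fingers at (195,250) and (262,250), bar at (228,270)). I close and pull.

Converted, 70 mm is 3.5, 25 mm is 1.25.

```bash
echo '0,0,0,0,0
0,0,0,0,0
0,0,0,0,0
0,0,0,0,0
0,0,0,0,0' | python3 steer.py
echo '0,0.5,0,0,0
0,1.25,0,0,0
0,2.1,0,0,0
0,3,0,0,0
0,3.9,0,0,0' | python3 steer.py
echo '0,0.85,0,0,0
0,1.7,0,0,0
0,2.5,0,0,0
0,3.1,0,0,0
0,3.5,0,0,0' | python3 steer.py
echo '0,0.05,0,0,0
0,0.1,0,0,0
0,0.15,0,0,0
0,0.15,0,0,0
0,0.15,0,0,0' | python3 steer.py
```

```text
t: 2.7
eef_pos: [545.8, -121.9, 34.8]
tcp_rot: [-3.141, 0.002, -3.141]
ft_force: [-1.0, 0.3, 8.5]
opening: 0.11
grip_force: 30.0
t: 3.12
eef_pos: [546.4, -43.6, 34.8]
tcp_rot: [-3.141, 0.004, 3.141]
ft_force: [3.5, -2.9, 4.8]
opening: 0.107
grip_force: 30.0
t: 3.53
eef_pos: [546.9, 27.1, 34.8]
tcp_rot: [-3.141, 0.005, -3.141]
ft_force: [5.1, -1.8, 5.9]
opening: 0.106
grip_force: 30.0
t: 3.95
eef_pos: [546.9, 29.4, 34.8]
tcp_rot: [3.142, 0.004, -3.142]
ft_force: [5.2, 2.4, 6.1]
opening: 0.108
grip_force: 30.0
```

```bash
echo '0,0.05,0,0,0
0,0.1,0,0,0
0,0.15,0,0,0
0,0.2,0,0,0
0,0.2,0,0,0' | python3 steer.py
echo '0,0,0,0,0.27
0,0,0,0,0.27
0,0,0,0,0.27
0,0,-1.5,0,0.27
0,0,-3.5,0,0.27' | python3 steer.py
echo '-0.5,2,-1.5,0.6,0.4
-1,4,-3,1.25,0.4
-1.25,6,-3,1.85,0.4
-1.5,8,-3,2.5,0.4
-1.9,9.65,-3,3.1,0.3' | python3 steer.py
python3 - <<'E'
from h import *
for n in ('scene','top'):
    p,d=env.read_camera(n); np.savez(f'pics/{n}2.npz',p=p,d=d); cv2.imwrite(f'pics/{n}2.png',p[...,::-1])
need(583,170,100,np.radians(83))
E
```

```text
t: 4.37
eef_pos: [547.0, 30.5, 34.8]
tcp_rot: [-3.138, 0.004, -3.141]
ft_force: [2.8, -26.4, 6.5]
opening: 0.106
grip_force: 30.0
t: 4.78
eef_pos: [543.3, 33.6, 101.9]
tcp_rot: [3.141, -0.007, -3.141]
ft_force: [1.1, -0.6, 0.2]
opening: 0.265
grip_force: 0.0
t: 5.2
eef_pos: [580.6, 217.8, 164.6]
tcp_rot: [3.141, 0.0, 2.532]
ft_force: [0.6, -0.8, 0.2]
opening: 0.366
grip_force: 0.0
t5.30 at [580.9 220.8 163.5] yaw2.535 need [-30.7 -40.6  63.4] turn 1.087
```

View pics/top2.png

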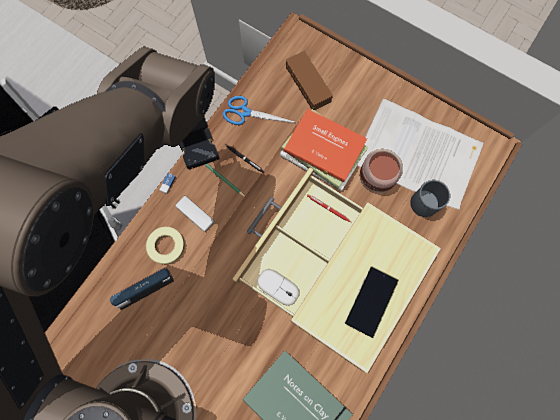

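The top view shows the drawer at its stop, the red pen in the far bay at (328,206) and the mouse in the near bay at (278,287). The divider runs from (276,231) to (322,262).

```bash
python3 - <<'E'
from h import *
T=np.load("pics/top2.npz");S=np.load("pics/scene2.npz")
for n,I in(("top",T),("scene",S)):
    P=cloud(n,I["d"]); h=desk_rel(I["p"])
    red=(((h[...,0]<8)|(h[...,0]>172))&(h[...,1]>150)&(P[...,1]<20)&(P[...,1]>-220)&(P[...,2]<45)).astype(np.uint8)
    if red.sum(): b=blob(red,(0,0,560,420)); print(n,"red",cv2.minAreaRect(b.astype(np.float32))[0],rect(plane(n,b,26)))
    m=((P[...,2]>34)&(h[...,1]<50)&(h[...,2]>120)&(P[...,2]<58)&(P[...,0]<540)&(P[...,1]<0)&(P[...,1]>-190)&(P[...,0]>380)).astype(np.uint8)
    if m.sum(): b=blob(m,(0,0,560,420)); print(n,"mouse",rect(plane(n,b,38)))
    # height profile across bays, at y about -90
    for y in(-60,-90,-130):
      q=P[(abs(P[...,1]-y)<4)&(P[...,0]>370)&(P[...,0]<720)&(P[...,2]<90)]
      e=np.arange(376,712,6); print(n,y,[(int(a),int(np.median(q[abs(q[:,0]-a)<3][:,2]))) for a in e if (abs(q[:,0]-a)<3).any()])
    q=P[(abs(P[...,0]-580)<5)&(abs(P[...,1]+90)<120)]; e=np.arange(-204,40,6); print(n,"x580",[(int(a),int(np.median(q[abs(q[:,1]-a)<3][:,2]))) for a in e if (abs(q[:,1]-a)<3).any()])
print("divider",plane("top",[(276,231),(322,262)],52))
E
```

```text
top red (339.17645263671875, 214.70587158203125) (array([ 662.2, -132.2]), 91.3, 58.8, 8.2)
top mouse (array([ 425.5, -101.7]), 89.9, 100.4, 55.1)
top -60 [(376, -1), (382, 0), (388, 15), (394, 51), (400, 15), (406, 36), (412, 39), (418, 41), (424, 40), (430, 40), (436, 39), (442, 38), (448, 36), (454, 16), (460, 15), (466, 16), (472, 17), (478, 15), (484, 17), (490, 16), (496, 15), (502, 17), (508, 17), (514, 15), (520, 15), (526, 14), (532, 15), (538, 14), (544, 32), (550, 52), (556, 14), (562, 15), (568, 16), (574, 15), (580, 15), (586, 16), (592, 13), (598, 16), (604, 17), (610, 16), (616, 18), (622, 15), (628, 15), (634, 18), (640, 17), (646, 14), (652, 14), (658, 18), (664, 26), (670, 19), (676, 17), (682, 14), (688, 14), (694, 16), (700, 39), (706, 51)]
top -90 [(376, 0), (382, -1), (388, 21), (394, 15), (400, 38), (406, 43), (412, 44), (418, 47), (424, 47), (430, 49), (436, 47), (442, 45), (448, 42), (454, 35), (460, 17), (466, 17), (472, 13), (478, 15), (484, 16), (490, 15), (496, 17), (502, 15), (508, 16), (514, 16), (520, 14), (526, 14), (532, 16), (538, 17), (544, 37), (5
[... 2582 characters left out ...]
(424, 49), (430, 46), (436, 46), (442, 43), (448, 40), (472, 17), (478, 17), (484, 18), (490, 18), (496, 16), (502, 17), (508, 17), (514, 16), (520, 16), (526, 17), (532, 17), (538, 33), (544, 40), (586, 18), (592, 18), (598, 18), (604, 17), (610, 17), (616, 16), (622, 17), (628, 18), (634, 17), (640, 18), (646, 17), (652, 18), (658, 24), (664, 21), (676, 18), (682, 17), (688, 17), (694, 33), (700, 37)]
scene x580 [(-204, 75), (-198, 75), (-192, 75), (-186, 75), (-180, 75), (-174, 75), (-126, 20), (-114, 20), (-18, 72), (-12, 73), (-6, 72), (0, 3), (6, 2), (12, 2), (18, 27), (24, 28), (30, 57)]
divider [[ 533.87592308  -25.23077818   52.        ]
 [ 531.61975027 -159.90357493   52.        ]]
```

```bash
echo '-0.5,-0.75,1,0.6,0.35
-1,-1.5,2,1.2,0.35
-1.5,-2,3,1.8,0.35
-1.55,-2.05,3.15,2.4,0.35
-1.55,-2.05,3.15,3,0.35' | python3 steer.py
echo '0,0,0,0.6,0.35
0,0,0,1.2,0.35
0,0,0,1.8,0.35
0,0,0,2.435,0.35
0,0,0,2.435,0.35' | python3 steer.py
python3 -c "
from h import *
need(583,169,3,np.radians(83))"
```

```text
t: 5.72
eef_pos: [582.1, 163.0, 98.5]
tcp_rot: [-3.138, -0.001, 1.932]
ft_force: [-0.6, 0.0, 0.2]
opening: 0.351
grip_force: 0.0
t: 6.13
eef_pos: [582.7, 164.0, 100.2]
tcp_rot: [-3.141, 0.0, 1.446]
ft_force: [0.2, 0.2, -0.6]
opening: 0.348
grip_force: 0.0
t6.13 at [582.7 164.  100.2] yaw1.446 need [ 5.  -0.3 97.2] turn -0.002
```

Converted, 97 mm is 4.85, 90 mm is 4.5.

```bash
echo '0.25,0,1.9,0,0.35
0.25,0,3.5,0,0.35
0.25,0,4.5,0,0.35
0.25,0,4.85,0,0.35
0.25,0,4.85,0,0.35' | python3 steer.py
echo '0,0,0,0,0
0,0,0,0,0
0,0,0,0,0
0,0,0,0,0
0,0,0,0,0' | python3 steer.py
```

```text
t: 6.55
eef_pos: [582.9, 169.1, 2.1]
tcp_rot: [-3.139, 0.001, 1.455]
ft_force: [1.2, -0.3, -0.2]
opening: 0.349
grip_force: 0.0
t: 6.97
eef_pos: [584.0, 169.4, 4.2]
tcp_rot: [3.141, -0.0, 1.451]
ft_force: [-1.0, -0.1, 3.2]
opening: 0.075
grip_force: 27.0
```

Converted, -116 mm is -5.8, -106 mm is -5.3, -0.12 rad is -0.6.

```bash
echo '0,0,-1.5,0,0
0,0,-3.5,0,0
0,0,-5.3,0,0
-1,0,-5.8,-0.3,0
-2.5,0,-5.8,-0.6,0' | python3 steer.py
python3 - <<'E'
from h import *
need(583,-94,90,np.pi/2)
for n in ('scene','top'):
    p,d=env.read_camera(n); np.savez(f'pics/{n}3.npz',p=p,d=d)
    h=desk_rel(p); m=((h[...,0]>30)&(h[...,0]<95)&(h[...,1]>60)).astype(np.uint8)
    b=blob(m,{"scene":(150,190,330,290),"top":(190,130,330,240)}[n]); print(n,len(b),b.min(0),b.max(0),rect(plane(n,b,116)))
    u=b.mean(0).astype(int)
E
```

```text
t: 7.38
eef_pos: [579.4, 121.0, 123.2]
tcp_rot: [3.135, -0.001, 1.577]
ft_force: [0.8, -0.5, -1.1]
opening: 0.074
grip_force: 26.1
t7.38 at [579.4 121.  123.2] yaw1.577 need [-215.     2.1   33. ] turn 0.006
scene 47 [196 201] [218 203] (array([591.7, 164.1]), 91.2, 52.7, 8.0)
top 29 [241 179] [255 188] (array([581.7,  86.2]), 92.3, 37.7, 6.7)
```

Converted, -120 mm is -6, 2 mm is 0.1.

```bash
echo '-2,0.05,0,0,0
-4,0.1,0,0,0
-6,0.1,0,0,0
-8,0.1,0.5,0,0
-9.75,0.1,0.75,0,0' | python3 steer.py
echo '-0.7,0,0,0,0
-1,0,0,0,0
-1,0,0,0,0
-1,0,0,0,0' | python3 steer.py
python3 -c "
from h import *
need(583,-94,21,np.pi/2)"
```

```text
t: 7.9
eef_pos: [579.7, -77.1, 103.9]
tcp_rot: [3.142, -0.0, 1.57]
ft_force: [-1.1, -0.3, -0.1]
opening: 0.073
grip_force: 26.1
t: 8.23
eef_pos: [580.1, -94.2, 104.6]
tcp_rot: [3.141, -0.0, 1.571]
ft_force: [0.6, 0.6, 0.2]
opening: 0.073
grip_force: 26.1
t8.23 at [580.1 -94.2 104.6] yaw1.571 need [ 0.2  2.9 83.6] turn 0.000
```

Converted, 82 mm is 4.1, 75 mm is 3.75.

```bash
echo '0,0.1,1,0,0
0,0.15,2,0,0
0,0.15,3,0,0
0,0.15,3.75,0,0
0,0.15,4.1,0,0' | python3 steer.py
echo '0,0,0,0,0
0,0,0.05,0,0
0,0,0.05,0,0.1
0,0,0.05,0,0.2
0,0,0.05,0,0.25' | python3 steer.py
echo '0,0,-1.5,0,0.25
0,0,-3.5,0,0.25
0,0,-4.5,0,0.25
2,0,-4.5,0,0.35
4,0,-4.5,0,0.35' | python3 steer.py
python3 - <<'E'
from h import *
need(660,165,100,np.radians(86))
for n in ('scene','top'):
    p,d=env.read_camera(n); np.savez(f'pics/{n}4.npz',p=p,d=d)
    h=desk_rel(p); m=((h[...,0]>30)&(h[...,0]<95)&(h[...,1]>60)).astype(np.uint8)
    b=blob(m,{"scene":(270,190,360,290),"top":(250,170,380,290)}[n]); print(n,len(b),b.min(0),b.max(0),rect(plane(n,b,24)))
E
```

```text
t: 8.65
eef_pos: [582.4, -93.2, 20.9]
tcp_rot: [-3.14, -0.001, 1.573]
ft_force: [1.2, 0.7, -0.6]
opening: 0.074
grip_force: 26.1
t: 9.07
eef_pos: [583.3, -95.3, 22.2]
tcp_rot: [3.14, 0.0, 1.571]
ft_force: [-0.7, -0.2, 0.7]
opening: 0.186
grip_force: 0.0
t: 9.48
eef_pos: [583.7, -16.0, 113.6]
tcp_rot: [3.137, 0.001, 1.567]
ft_force: [0.8, 0.4, -0.8]
opening: 0.323
grip_force: 0.0
t9.48 at [583.7 -16.  113.6] yaw1.567 need [181.3  75.6  13.8] turn 0.066
scene 28 [298 195] [310 197] (array([748.8, -74.1]), 91.2, 33.3, 9.4)
top 84 [288 217] [328 243] (array([585.4, -87.1]), 90.3, 117.3, 7.3)
```

Converted, 181 mm is 9.05, 144 mm is 7.2, 0.066 rad is 0.33.

```bash
echo '1.8,0.75,0,0,0.35
3.6,1.5,0,0,0.35
5.4,2.25,0,0,0.35
7.2,3,0,0.15,0.35
9.05,3.775,0.65,0.33,0.35' | python3 steer.py
echo '0,0,0,0,0.35
0,0,0,0,0.35' | python3 steer.py
python3 -c "
from h import *
need(661,165,5,np.radians(86))"
```

```text
t: 10.0
eef_pos: [660.0, 166.7, 101.1]
tcp_rot: [3.137, -0.001, 1.503]
ft_force: [0.3, 0.0, 0.5]
opening: 0.351
grip_force: 0.0
t: 10.17
eef_pos: [658.1, 166.5, 97.8]
tcp_rot: [-3.141, 0.0, 1.508]
ft_force: [0.2, -0.7, 0.6]
opening: 0.348
grip_force: 0.0
t10.17 at [658.1 166.5  97.8] yaw1.508 need [-1.3  3.1 92.8] turn 0.007
```

```bash
echo '-0.05,0.15,1.9,0,0.35
-0.05,0.15,3.5,0,0.35
-0.05,0.15,4.4,0,0.35
-0.05,0.15,4.65,0,0.35
-0.05,0.15,4.65,0,0.35' | python3 steer.py
echo '0,0,0,0,0
0,0,0,0,0
0,0,0,0,0
0,0,0,0,0
0,0,0,0,0' | python3 steer.py
echo '0,0,-1.5,0,0
0,0,-3.5,0,0
0,0,-5,0,0
-1,0,-5.6,-0.15,0
-2.5,0,-5.6,-0.3,0' | python3 steer.py
python3 - <<'E'
from h import *
need(627,-94,105,np.pi/2)
for n in ('scene','top'):
    p,d=env.read_camera(n); np.savez(f'pics/{n}5.npz',p=p,d=d)
P=cloud("scene",np.load("pics/scene5.npz")["d"]); s=env.state()["eef_pos"]
q=P[(abs(P[...,0]-s[0])<20)&(abs(P[...,1]-s[1])<90)&(abs(P[...,2]-s[2]-5)<14)]; print(len(q),q.min(0),q.max(0))
P=cloud("top",np.load("pics/top5.npz")["d"])
q=P[(abs(P[...,0]-s[0])<20)&(abs(P[...,1]-s[1])<90)&(abs(P[...,2]-s[2]-5)<14)]; print(len(q),q.min(0) if len(q) else 0,q.max(0) if len(q) else 0)
E
```

```text
t: 10.58
eef_pos: [660.7, 162.6, 4.9]
tcp_rot: [-3.14, 0.0, 1.504]
ft_force: [-0.0, 0.6, -0.3]
opening: 0.348
grip_force: 0.0
t: 11.0
eef_pos: [661.6, 164.1, 6.8]
tcp_rot: [3.14, -0.0, 1.505]
ft_force: [-0.8, -1.9, 6.7]
opening: 0.103
grip_force: 30.0
t: 11.42
eef_pos: [659.2, 115.8, 121.8]
tcp_rot: [3.135, -0.001, 1.569]
ft_force: [0.5, -1.1, -0.7]
opening: 0.103
grip_force: 30.0
t11.42 at [659.2 115.8 121.8] yaw1.569 need [-209.9  -32.    16.4] turn -0.001
227 [643.81934492  49.64676007 117.16292422] [668.06259234 179.37322945 137.4203902 ]
90 [651.63381757  42.44963791 117.05019247] [666.89376946 101.84479614 134.4400959 ]
```

```bash
echo '-2,-0.4,0,0,0
-4,-0.8,0,0,0
-6,-1.2,0,0,0
-8,-1.5,0.4,0,0
-9.75,-1.6,0.65,0,0' | python3 steer.py >/dev/null
echo '-0.5,0,0,0,0
-0.75,0,0,0,0
-0.75,0,0,0,0
-0.75,0,0,0,0' | python3 steer.py
python3 -c "
from h import *
need(627,-94,22.5,np.pi/2)"
```

```text
t: 12.27
eef_pos: [624.9, -94.4, 104.7]
tcp_rot: [3.141, -0.0, 1.565]
ft_force: [-0.7, 0.1, -0.4]
opening: 0.104
grip_force: 30.0
t12.27 at [624.9 -94.4 104.7] yaw1.565 need [ 0.4  2.1 82.2] turn -0.005
```

Then I head for the hub at about (464,182), axis 83°.

```bash
echo '0,0.1,1,0,0
0,0.1,2,0,0
0,0.1,3,0,0
0,0.1,3.75,0,0
0,0.1,4.025,0,0' | python3 steer.py
echo '0,0,0,0,0
0,0,0.05,0,0
0,0,0.05,0,0.12
0,0,0.05,0,0.2
0,0,0.05,0,0.25' | python3 steer.py
echo '0,0,-1.5,0,0.25
0,0,-3.5,0,0.25
0,0,-4.5,0,0.25
2,0,-4.5,0,0.5
4,0,-4.5,0,0.65' | python3 steer.py
python3 - <<'E'
from h import *
need(464,182,100,np.radians(83))
for n in ('scene','top'):
    p,d=env.read_camera(n); np.savez(f'pics/{n}6.npz',p=p,d=d)
P=cloud("top",d); 
for y in(-60,-90,-130):
      q=P[(abs(P[...,1]-y)<5)&(P[...,0]>550)&(P[...,0]<695)&(P[...,2]<90)]; print(y,np.round(q[q[:,2]>20.5][:,[0,2]],0).astype(int).tolist())
cv2.imwrite('pics/top6.png',cv2.resize(p[150:310,220:400],None,fx=3.5,fy=3.5)[...,::-1])
E
```

```text
t: 12.68
eef_pos: [626.0, -93.5, 22.3]
tcp_rot: [-3.139, -0.001, 1.567]
ft_force: [-4.2, 1.7, 13.2]
opening: 0.101
grip_force: 30.0
t: 13.1
eef_pos: [626.9, -95.4, 23.6]
tcp_rot: [3.141, 0.0, 1.565]
ft_force: [-0.7, 0.8, -0.5]
opening: 0.207
grip_force: 0.0
t: 13.52
eef_pos: [627.8, -16.4, 115.2]
tcp_rot: [3.138, 0.0, 1.561]
ft_force: [0.6, 1.1, 0.0]
opening: 0.34
grip_force: 0.0
t13.52 at [627.8 -16.4 115.2] yaw1.561 need [ 196.8 -165.8   14.5] turn 0.113
-60 [[663, 31], [666, 23], [668, 23], [661, 28], [662, 31], [665, 25], [665, 29], [658, 26], [661, 23], [660, 30], [662, 28], [663, 30], [659, 21], [660, 21], [650, 22], [646, 21], [635, 26], [630, 24], [631, 27], [631, 30], [633, 31], [627, 23], [628, 26], [629, 27], [630, 27], [631, 29], [626, 24], [627, 26], [629, 23], [626, 26], [612, 21], [590, 21], [587, 21], [588, 24], [590, 23], [586, 22], [589, 25], [583, 22], [584, 25], [586, 22], [581, 22], [582, 21]]
-90 [[680, 21], [678, 21], [665, 26], [666, 25], [667, 29], [662, 28], [664, 26], [665, 28], [667, 26], [669, 24], [659, 24], [660, 27], [662, 25], [663, 28], [665, 24], [6
[... 205 characters left out ...]
, [628, 28], [631, 25], [624, 21], [625, 27], [627, 25], [588, 22], [589, 26], [585, 22], [585, 27], [587, 25], [590, 21], [584, 22], [585, 22], [587, 21], [579, 21], [582, 25], [570, 22], [568, 21]]
-130 [[683, 22], [665, 30], [668, 26], [664, 23], [664, 27], [665, 28], [667, 25], [669, 26], [662, 22], [663, 25], [663, 27], [666, 23], [660, 27], [661, 26], [662, 28], [660, 23], [633, 25], [634, 27], [628, 29], [630, 26], [632, 25], [632, 29], [635, 24], [627, 24], [627, 31], [629, 29], [630, 28], [625, 22], [626, 27], [628, 22], [629, 24], [626, 23], [590, 22], [586, 24], [587, 25], [588, 27], [585, 25], [587, 25], [588, 23], [582, 23], [584, 21], [585, 24], [586, 23], [583, 24], [561, 21]]
```

View pics/top6.png

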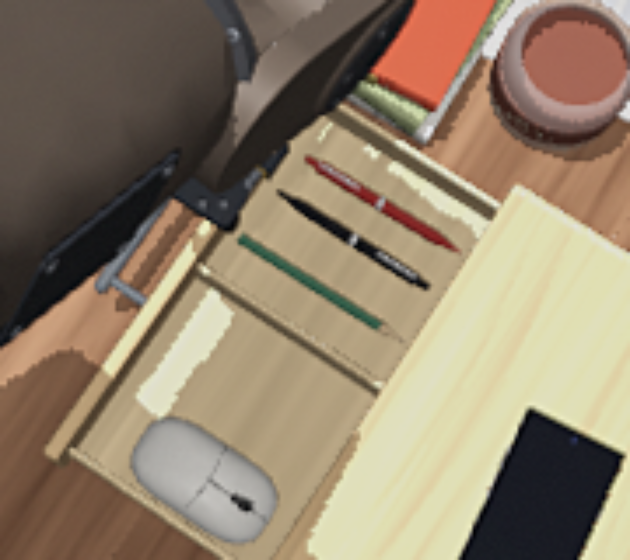

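The red pen, black pen and pencil lie flat and parallel in the far bay, with the mouse in the near bay and its inner half free. Next is the hub.

Converted, 60 mm is 3, 150 mm is 7.5, 0.113 rad is 0.565.

```bash
echo '1.5,-1.25,0,0,0.65
3,-2.5,0,0.15,0.65
4.5,-3.8,0,0.3,0.65
6,-5.05,0,0.45,0.65
7.5,-6.3,0,0.565,0.65' | python3 steer.py >/dev/null
echo '1.5,-1,0,0,0.65
2.25,-1.65,0.5,0,0.65
2.25,-1.65,0.5,0,0.65
2.25,-1.65,0.5,0,0.65' | python3 steer.py
python3 -c "
from h import *
need(464,182.5,4,np.radians(83))"
```

```text
t: 14.37
eef_pos: [474.4, 184.0, 103.2]
tcp_rot: [3.142, 0.0, 1.454]
ft_force: [0.2, 0.4, 0.7]
opening: 0.648
grip_force: 0.0
t14.37 at [474.4 184.  103.2] yaw1.454 need [ -2.7 -10.1  99.2] turn 0.005
```

```bash
echo '-0.1,-0.4,1,0,0.65
-0.15,-0.5,2.75,0,0.65
-0.15,-0.5,4.25,0,0.65
-0.15,-0.5,4.9,0,0.65
-0.15,-0.5,4.9,0,0.65' | python3 steer.py
echo '0,0,0,0,0
0,0,0,0,0
0,0,0,0,0
0,0,0,0,0
0,0,0,0,0' | python3 steer.py
echo '0,0,-1.5,0,0
0,0,-3.5,0,0
0,0,-5,0,0
-1,0,-5.75,-0.3,0
-2.5,0,-5.75,-0.585,0' | python3 steer.py
python3 - <<'E'
from h import *
need(501,-94,105,np.pi/2)
p,d=env.read_camera("scene"); P=cloud("scene",d); s=env.state()["eef_pos"]
q=P[(abs(P[...,0]-s[0])<25)&(abs(P[...,1]-s[1])<80)&(abs(P[...,2]-s[2]-6)<14)]; print(len(q),q.min(0),q.max(0))
E
```

```text
t: 14.78
eef_pos: [464.1, 180.4, 2.8]
tcp_rot: [-3.138, 0.001, 1.45]
ft_force: [-0.3, -0.5, 0.3]
opening: 0.652
grip_force: 0.0
t: 15.2
eef_pos: [464.7, 181.9, 6.1]
tcp_rot: [3.14, -0.001, 1.452]
ft_force: [-0.6, -2.2, 7.3]
opening: 0.395
grip_force: 30.0
t: 15.62
eef_pos: [459.9, 133.3, 123.8]
tcp_rot: [3.134, -0.001, 1.575]
ft_force: [0.6, -0.1, -0.2]
opening: 0.398
grip_force: 30.0
t15.62 at [459.9 133.3 123.8] yaw1.575 need [-227.5   40.1   18.8] turn 0.004
493 [433.25487007  79.74277832 118.93671102] [477.591114   184.57040367 141.45742924]
```

Converted, -80 mm is -4, 8 mm is 0.4.

```bash
echo '-2,0.35,0,0,0
-4,0.7,0,0,0
-6,1.05,0,0,0
-8,1.4,0.4,0,0
-9.75,1.7,0.65,0,0' | python3 steer.py >/dev/null
echo '-1,0.2,0,0,0
-1.6,0.3,0,0,0
-1.6,0.3,0,0,0
-1.6,0.3,0,0,0' | python3 steer.py
python3 -c "
from h import *
need(501,-94,22,np.pi/2)"
```

```text
t: 16.42
eef_pos: [497.7, -94.5, 107.2]
tcp_rot: [-3.142, -0.0, 1.568]
ft_force: [0.4, 0.1, -0.6]
opening: 0.396
grip_force: 30.0
t16.42 at [497.7 -94.5 107.2] yaw1.568 need [ 0.5  3.3 85.2] turn -0.003
```

```bash
echo '0,0.15,1,0,0
0,0.15,2,0,0
0,0.15,3,0,0
0,0.15,3.85,0,0
0,0.15,4.2,0,0' | python3 steer.py
echo '0,0,0,0,0
0,0,0.05,0,0.4
0,0,0.05,0,0.48
0,0,0.05,0,0.5
0,0,0.05,0,0.5' | python3 steer.py
echo '0,0,-1.5,0,0.5
0,0,-3.5,0,0.5
0,0,-5.5,0,0.5
2,0.5,-6,-0.6,0.4
4,1,-6,-1.2,0.3' | python3 steer.py
echo '1.5,1,0,-0.6,0.27
3,1.75,0,-1.2,0.27
4,2.25,0,-1.8,0.27
4,2.25,0,-2.4,0.27
4,2.25,0,-3,0.27' | python3 steer.py
echo '0,0,0,-0.6,0.27
0,0,0,-1.2,0.27
0,0,0,-1.8,0.27
0,0,0,-2.4,0.27
0,0,0,-3,0.27' | python3 steer.py
python3 - <<'E'
from h import *
p,d=env.read_camera("top"); cv2.imwrite('pics/top7.png',p[120:340,180:420,::-1].repeat(2,0).repeat(2,1))
need(545,32,33,np.pi)
E
```

```text
t: 16.83
eef_pos: [500.0, -92.9, 21.6]
tcp_rot: [-3.139, -0.001, 1.571]
ft_force: [-8.9, 2.6, 45.5]
opening: 0.394
grip_force: 30.0
t: 17.25
eef_pos: [501.2, -94.7, 22.6]
tcp_rot: [3.141, 0.0, 1.569]
ft_force: [-0.7, -0.2, -0.0]
opening: 0.49
grip_force: 0.0
t: 17.67
eef_pos: [522.5, -15.9, 146.0]
tcp_rot: [3.135, 0.003, 1.81]
ft_force: [1.0, -0.7, 0.2]
opening: 0.412
grip_force: 0.0
t: 18.08
eef_pos: [545.8, 74.7, 142.3]
tcp_rot: [3.141, 0.0, 2.417]
ft_force: [-0.0, -0.8, 0.1]
opening: 0.272
grip_force: 0.0
t: 18.5
eef_pos: [545.8, 73.2, 142.4]
tcp_rot: [3.141, 0.0, 3.015]
ft_force: [0.3, -0.3, 0.3]
opening: 0.267
grip_force: 0.0
t18.55 at [545.8  73.2 142.5] yaw3.024 need [ -4.  -41.  109.5] turn -0.118
```

View pics/top7.png

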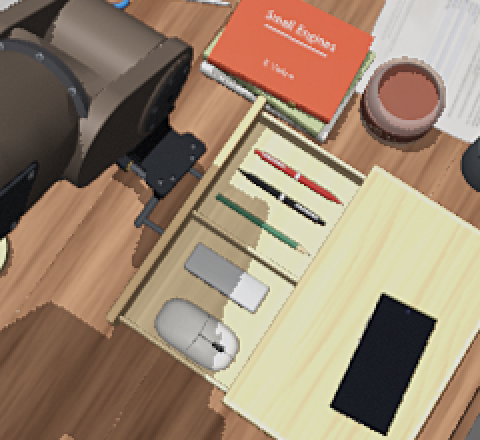

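All three things lie flat in the right bays (hub at (227,277) in the crop). Next I grip the handle at about y = 31.

The rows are not in the units I measure in: shifts go in units of 20 mm and turns go in units of 0.2 rad. I convert before sending: 60 mm is 3, 30 mm is 1.5, -0.118 rad is -0.59.

```bash
echo '-0.1,-1,0,-0.59,0.27
-0.2,-2.1,0,-0.59,0.27
-0.2,-2.1,1.5,-0.59,0.27
-0.2,-2.1,3,-0.59,0.27
-0.2,-2.1,3,-0.59,0.27' | python3 steer.py
python3 -c "
from h import *
need(545,31,33,np.pi)"
```

```text
t: 18.97
eef_pos: [542.1, 30.7, 78.5]
tcp_rot: [3.141, -0.006, 3.123]
ft_force: [-0.3, -0.4, -0.6]
opening: 0.269
grip_force: 0.0
t18.97 at [542.1  30.7  78.5] yaw3.123 need [-3.1  0.3 45.5] turn -0.018
```

Converted, 20 mm is 1, -3 mm is -0.15, -0.018 rad is -0.09.

```bash
echo '-0.1,0,1,-0.09,0.27
-0.15,0,1.9,-0.09,0.27
-0.15,0,2.3,-0.09,0.27
-0.15,0,2.3,-0.09,0.27
-0.15,0,2.3,-0.09,0.27' | python3 steer.py
echo '0,0,0,0,0
0,0,0,0,0
0,0,0,0,0
0,0,0,0,0' | python3 steer.py
echo '0,-0.4,0,0,0
0,-1,0,0,0
0,-1.75,0,0,0
0,-2.5,0,0,0
0,-3.25,0,0,0' | python3 steer.py
echo '0,-0.75,0,0,0
0,-1.5,0,0,0
0,-2.25,0,0,0
0,-2.9,0,0,0
0,-3.4,0,0,0' | python3 steer.py
python3 -c "
from h import *
need(545,-124.5,33,np.pi)"
```

```text
t: 19.38
eef_pos: [547.5, 31.1, 36.9]
tcp_rot: [3.142, 0.0, -3.139]
ft_force: [-0.2, 0.8, 0.5]
opening: 0.27
grip_force: 0.0
t: 19.72
eef_pos: [547.7, 30.3, 37.0]
tcp_rot: [-3.141, 0.001, -3.138]
ft_force: [-0.7, -6.5, 5.3]
opening: 0.107
grip_force: 30.0
t: 20.13
eef_pos: [547.2, -34.5, 37.0]
tcp_rot: [3.141, 0.0, -3.138]
ft_force: [-4.2, 2.7, 9.0]
opening: 0.107
grip_force: 30.0
t: 20.55
eef_pos: [546.6, -102.9, 37.0]
tcp_rot: [3.141, -0.002, -3.139]
ft_force: [-7.7, 2.5, 12.4]
opening: 0.108
grip_force: 30.0
t20.55 at [ 546.6 -102.9   37. ] yaw-3.139 need [  1.7 -21.6   4. ] turn 0.003
```

Converted, -20.5 mm is -1.025, -18 mm is -0.9.

```bash
echo '0,-0.4,0,0,0
0,-0.7,0,0,0
0,-0.9,0,0,0
0,-1.025,0,0,0
0,-1.025,0,0,0' | python3 steer.py
echo '0,-0.05,0,0,0
0,-0.1,0,0,0
0,-0.15,0,0,0
0,-0.15,0,0,0' | python3 steer.py
```

```text
t: 20.97
eef_pos: [546.5, -123.1, 37.0]
tcp_rot: [3.141, -0.002, -3.139]
ft_force: [-8.9, -1.4, 11.4]
opening: 0.104
grip_force: 30.0
t: 21.3
eef_pos: [546.5, -124.8, 37.0]
tcp_rot: [3.14, -0.002, -3.139]
ft_force: [-8.1, 6.9, 12.8]
opening: 0.104
grip_force: 30.0
```

Converted, -2 mm is -0.1, -1 mm is -0.05.

```bash
echo '0,-0.05,0,0,0
0,-0.1,0,0,0
0,-0.1,0,0,0' | python3 steer.py
echo '0,0.1,0,0,0
0,0.1,0,0,0.1
0,0.1,0,0,0.22
0,0.1,0,0,0.27
0,0.1,0,0,0.27' | python3 steer.py
echo '0,0,-1,0,0.27
0,0,-3,0,0.27
0,0,-5,0,0.27
0,2,-7,0,0.27
0,4,-8,0,0.27' | python3 steer.py
echo '0,2,0,0,0.27
0,4,0,0,0.27
0,6,0,0,0.27
0,8,0,0,0.27
0,8,0,0,0.27' | python3 steer.py
python3 - <<'E'
from h import *
I={}
for n in ("scene","top"): p,d=env.read_camera(n); I[n]=p; np.savez(f"pics/{n}8.npz",p=p,d=d)
for n,r in(("top",(285,220,355,290)),("scene",(300,205,370,275))):
    for k in(0,8):
        P=cloud(n,np.load(f"pics/{n}{k}.npz")["d"]); q=P[(P[...,0]>505)&(P[...,0]<585)&(P[...,1]>-140)&(P[...,1]<-100)&(P[...,2]>42)&(P[...,2]<64)]
        print(n,k,len(q),np.median(q,0) if len(q) else 0)
cv2.imwrite("pics/end.png",cv2.resize(np.hstack([I["scene"][205:275,300:370],I["top"][220:290,285:355]]),None,fx=5.6,fy=5.6,interpolation=cv2.INTER_NEAREST)[...,::-1])
E
```

```text
t: 21.55
eef_pos: [546.4, -124.9, 37.0]
tcp_rot: [3.138, -0.003, -3.139]
ft_force: [-4.1, 21.5, 16.0]
opening: 0.107
grip_force: 30.0
t: 21.97
eef_pos: [548.0, -125.8, 36.3]
tcp_rot: [-3.141, 0.001, -3.138]
ft_force: [-0.1, 0.4, 0.4]
opening: 0.247
grip_force: 0.0
t: 22.38
eef_pos: [548.3, -61.5, 190.0]
tcp_rot: [-3.141, 0.003, -3.142]
ft_force: [1.6, -0.2, -0.3]
opening: 0.271
grip_force: 0.0
t: 22.8
eef_pos: [546.6, 105.0, 187.3]
tcp_rot: [3.14, 0.001, -3.134]
ft_force: [0.8, -0.3, -0.1]
opening: 0.272
grip_force: 0.0
top 0 156 [ 544.13231828 -122.38277282   54.52203552]
top 8 150 [ 544.59054841 -124.7717531    54.80167524]
scene 0 109 [ 548.56626676 -122.45749451   55.66607999]
scene 8 112 [ 548.17086127 -124.85874255   55.79767168]
```

View pics/end.png

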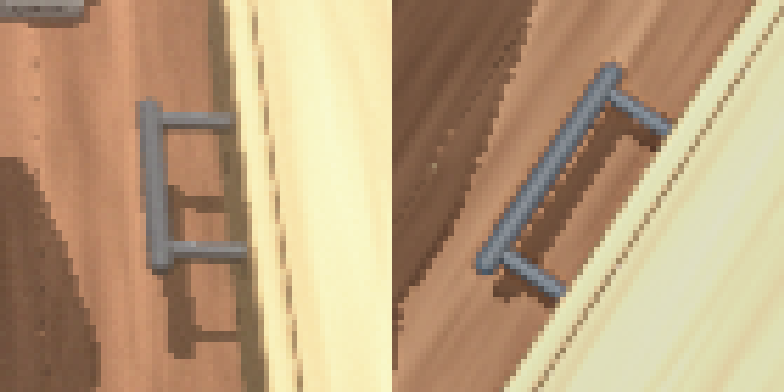

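The panel is now tight against the unit: the seam is narrower, and the bar sits 2.4 mm further in than at the start. A 21 N push at the stop confirmed it. The arm is clear, so I hand in.

```bash
echo '0,0,0,0,0.27
0,0,0,0,0.27
0,0,0,0,0.27' | python3 steer.py >/dev/null; python3 -c "
from cell import env
print(env.job_done())"
```

```text
the job is handed in; nothing more can be done
None
```

I put the pen and pencil flat in the far bay with the red pen and the hub flat in the near bay with the mouse, pushed the drawer gently shut to its stop, and handed the job in at about 23 s; the judge's verdict was not shown.

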